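# Stamp an aluminium blank in the treadle press

## Task

Slide the flat aluminium blank lengthwise into the slot of the bench stamping press until it is fully home against the end stop, and only then press the sprung treadle down until it bears on its stop, hold it there for a full second and let it come back up. The treadle's stop bolt is under the pad and set differently every time, so feel for it and lean on it gently, without forcing it; leave everything else on the bench where it is.

Things in the scene. Friction and masses are not known exactly. Their poses are not given: they have to be found in the camera images.
- press: Grey stamping press fixed on the bench. Origin on the bench surface under the slot's centre line, at the slot's mouth; x along the slot, inwards, away from the robot; z up. Base plate x -0.150..0.180, y -0.170..0.060, top at z 0.010: the slot's floor and, at x below 0, the feed shelf. Hinge cheeks at x 0.127..0.163, 102 mm high. Blank home: its centre at (0.045, 0, 0.015) in this frame.
- slot_mouth (a point): Centre of the slot's mouth, on its floor; at (0, 0, 0.010) in the press frame, same axes. Slot 62.6 mm wide between rails 20 mm thick, 105 mm deep. Keeper strips (from x 0.010 on, underside 12.5 mm, top 20 mm above the floor) overhang both edges, leaving a 36 mm gap along the middle. Mouth flares to about 77 mm wide 18 mm in front.
- end_stop (a point): Middle of the end stop's face, 5 mm above the slot's floor; at (0.105, 0, 0.015) in the press frame. When the blank is home its front end touches it and its rear end sticks out 15 mm in front of the slot's mouth.
- treadle: Sprung steel treadle hinged on the press: a cross shaft with a pad on an arm (right) and a stamp on an arm above the slot (x 0.03 to 0.145 in the press frame, z 0.037 and up). Origin on the hinge axis (y), at (0.145, -0.055, 0.085) in the press frame. The spring takes 5 N, up to 11 N; the hidden stop bolt is met after 15 to 27 mm of pad travel. About 10 N more is plenty; over 60 N bends it.
- treadle_pad (a point): Centre of the top face of the treadle's pad, a flat ribbed steel plate 70 (x) x 80 (y) x 12 mm; at (-0.065, -0.115, 0.066) in the press frame when up.
- blank: Flat plain aluminium blank, 120 x 60 x 10 mm, 0.19 kg, lying loose on the bench to the left of the press. Origin at its centre (5 mm above its underside); x along its 120 mm length, z its thickness. Either end may go in first, either face up.
- pin_tin: Bystander, leave alone: open steel tin, 72 mm wide and 75 mm high, standing beside the treadle side of the press; origin at the centre of its underside.
- mould_disc: Bystander, leave alone: round aluminium mould half, 150 mm diameter, 24 mm high with its hub; origin at the centre of its underside.
- stub_block: Bystander, leave alone: short thick aluminium block, 75 x 60 x 30 mm, not the blank; origin at the centre of its underside.
- hammer: Bystander, leave alone: hammer lying on the bench, about 300 mm long; origin under its middle.
- bench_brush: Bystander, leave alone: hand brush lying near the robot, about 200 mm long; origin under its middle.
- filter_puck: Bystander, leave alone: round filter cartridge, 84 mm diameter, 34 mm high; origin at the centre of its underside.
- release_can: Bystander, leave alone: spray can, 60 mm diameter, 150 mm high, standing; origin at the centre of its underside.
- spanner: Bystander, leave alone: spanner lying on the bench, about 180 mm long; origin under its middle.
Things that resemble listed ones, but are neither listed nor needed, are in the scene too. Several things have the shape of the blank; the one meant has the colours described above.

How it is judged:
On the way, in this order (a step that is already met when the one before it is completed fails the run):
1. the blank lies in the slot, home against the end stop (within 2.5 mm) (x of blank in the frame of press between 0.0425 and 0.048 m and y of blank in the frame of press between -0.004 and 0.004 m and z of blank in the frame of press between 0.012 and 0.018 m and angle between the x axis of blank and the x axis of press, either way round below 0.04 rad), for 0.2 s.
2. the treadle bears on its stop bolt (more than 2 N) for 0.8 s, the blank home (all of step 1 and contact force between treadle and press above 2 N), for 0.8 s.
At the end, for the whole second after the job is handed in: The blank lies at rest in the slot, its end within 2.5 mm of the end stop, and the treadle is back up (pad within 3 mm of its raised height) (all of step 1 and z of treadle_pad in the frame of press above 0.063 m and linear speed of blank below 0.01 m/s); the robot touches nothing.
It fails at once if the treadle is pressed more than 10 mm while the blank is not home (z of treadle_pad in the frame of press below 0.056 m and not (x of blank in the frame of press between 0.0425 and 0.048 m and y of blank in the frame of press between -0.004 and 0.004 m and z of blank in the frame of press between 0.012 and 0.018 m and angle between the x axis of blank and the x axis of press, either way round below 0.04 rad)).
It fails at once if the robot leans on the treadle with more than 60 N (contact force between treadle and the fingers above 60 N or contact force between treadle and the arm above 60 N).
It fails at once if a bystander is moved more than 30 mm (distance of any of pin_tin, mould_disc, stub_block, hammer, bench_brush, filter_puck, release_can, spanner from where it was at the start of the episode above 0.03 m).
It also fails if it takes over 67 s, if anything falls off the work surface, if the arm or the gripper's body presses on something with over 40 N, if the wrist force passes 120 N, or if a joint passes its speed limit or range.

## Robot

A 7-joint arm with a two-finger parallel gripper is mounted at the origin on the work surface. World frame = base frame: x ahead of the robot, y to its left, z up, the work surface at z = 0. Lengths are in m, angles in rad, forces in N, time in s.
With the tool pointing down it reaches from about 0.425 to 0.925 m from the base axis. Payload 6.8 kg.
Tool frame: the origin (TCP) lies midway between the tips of the shut fingers; the grasp point (between the pads) lies 19 mm behind it (grip_point_offset is the distance from the TCP to the grasp point, in m); y points along the fingers, x is the direction in which the jaws open and shut, and the axes are right-handed (so a half turn about y gives the same grasp; the last joint's range is limited). The gripper opens to 85 mm and grips with 20 to 120 N. Pads are 22 mm wide; open, the fingers measure 114 mm over their backs; the gripper's body (76 mm by 85 mm) begins 54 mm behind the grasp point. The pads swing forward as they close: fully open they stand 13 mm farther back than shut.
Start: joints at [-1.221, 0.477, 0.022, 1.555, -0.011, 1.109, -0.083], TCP at [0.298, 0.606, 0.231] pointing down, gripper open.
Joint ranges: [-2.96, 2.96], [-0.34, 2.1], [-1.41, 1.46], [0.24, 2.44], [-1.37, 4.51], [0.17, 1.92], [-2.96, 2.96]. Speed limits (rad/s): [2.39, 2.39, 3.14, 3.14, 3.14, 3.14, 3.14].

## Interface

Orientations are given as a unit quaternion [w, x, y, z].
In Python, from station import get_obs, read_camera, hand_in, grip_point_offset gives the robot as it stands.
- The arm moves only by the tool play_rows, never from a script. Its argument "increments" is a list of rows, each a list of 2 entries, a list of its own where there are three numbers: the shift along the tool's x, y, z in m, then the turn, a rotation vector about the tool's x, y, z in degrees. In form: [[[tx, ty, tz], [ax, ay, az]], ...]. A call has 1 to 20 rows; each row shifts and turns the commanded pose from where the row before left it, along the tool's axes as they then stand; what a row does not reach is not made up. A row lasts 1/12 s, in which the tool goes at most 41.7 mm and 7.16 degrees, less where a joint would pass 70% of its speed; a pose out of reach is approached as far as the arm can. A call with a gripper value outside its range is refused whole. "gripper" is the finger opening in m, from 0 to 0.0854, set as the call begins (left out, the last holds). The fingers move at their own pace and stop on an object; "grip_force" is the grip in N (left out, the last holds). Time passes only in rows, so rows that do not move let the fingers close. It gives the time, the measured TCP pose, the force and the opening at its end, in the units of the state.
- get_obs(): the state, without advancing time (a new reading comes with each control period).
- read_camera(name): name is "scene" or "top" or "wrist"; returns a dict with "color" (384x512x3 uint8, red, green, blue), "range_z" (384x512 float32, m along the optical axis (not along the pixel's ray), 0 where there is no reading), "intrinsics" (3x3 intrinsics, pixels), "R" (3x3) and "t" (3): a world point X has camera coordinates R X + t; the wrist camera has in their place "hand_eye" (4x4, takes a point from camera to tool coordinates, whose origin is the TCP and whose axes are the tool frame's). Camera axes: x right, y down, z forward; pixel columns grow to the right and rows downward; lengths in m; the calibration is good to about 2 mm. A picture is of the moment at which its call begins: read the wrist's pose just before it.
- hand_in(): hands the job in, once; it reports no verdict.
The state is a dict: "t": time; "q": joint angles; "joint_vel": joint speeds; "joint_torque": joint torques, N m; "eef_pos": TCP position; "tool_rot": TCP orientation; "contact_force": force on the tool from outside, world axes, zero at the start; "torque": the same for the moment, N m; "gripper_width": opening from 0.0 (shut) to 1.0 (fully open).
Only numpy, scipy, OpenCV 4.12 (cv2) and the standard library are available. Lean on these libraries where they do the work, as an engineer would, in place of code of your own. Each camera call takes 0.05 s, during which the arm holds its last target. There are 200 camera calls.

## Working session

There is one attempt and no reset: what is moved stays moved. The work goes in short steps, Python scripts to look and compute and a tool call to move; the robot and the scene stay as the last step left them, time stands still between calls to the robot, and variables do not carry over. Pictures are saved under pics/ and viewed, about 8 in all and at most 12, crops included, and the job is handed in when it is done.

Besides the shell and the picture viewer there is one more tool, called as name(argument=value, ...) on one line, values as JSON. play_rows: Moves the arm, as the interface text tells. Its arguments: {"type":"object","properties":{"increments":{"type":"array","items":{"type":"array"}},"gripper":{"type":"number"},"grip_force":{"type":"number"}},"required":["increments"]}

```bash
mkdir -p pics; ls; cat > h.py <<'E'
import numpy as np,cv2
from station import get_obs,read_camera
def save(c,n,box=None,s=1):
    im=c["color"][:,:,::-1]
    if box: im=im[box[1]:box[3],box[0]:box[2]]
    cv2.imwrite("pics/"+n,cv2.resize(im,None,fx=s,fy=s,interpolation=cv2.INTER_CUBIC))
def cloud(c,o=None):
    z=c["range_z"].astype(float);K=c["intrinsics"];v,u=np.mgrid[:z.shape[0],:z.shape[1]]
    P=np.stack([(u-K[0,2])/K[0,0]*z,(v-K[1,2])/K[1,1]*z,z],-1)
    if "R" in c: W=(P-c["t"])@c["R"]
    else:
        from scipy.spatial.transform import Rotation as R
        H=c["hand_eye"];q=o["tool_rot"];T=P@H[:3,:3].T+H[:3,3]
        W=T@R.from_quat([q[1],q[2],q[3],q[0]]).as_matrix().T+o["eef_pos"]
    W[z<=0]=np.nan
    return W
E
python3 - <<'E'
from h import *
from station import grip_point_offset
print(get_obs(),grip_point_offset)
a=read_camera("top");b=read_camera("scene")
np.savez("top.npz",**a);np.savez("scene.npz",**b)
save(a,"top.png",s=1.5);save(b,"scene.png",s=1.5)
print(a["R"],a["t"],a["intrinsics"])
E
```

```text
pics
{'t': 0.0, 'q': array([-1.22106449,  0.4777872 ,  0.0223568 ,  1.55646721, -0.01153183,
        1.10926729, -0.08310456]), 'joint_vel': array([-5.70413906e-04, -1.61756177e-03,  1.14377467e-05, -1.31597252e-03,
        1.64969687e-03,  2.51851935e-03, -8.76963916e-04]), 'joint_torque': array([-1.13648020e-03, -5.96439207e+01,  1.60761941e+00, -2.81197107e+01,
        1.25017544e-02,  9.41935752e-03, -3.76544747e-06]), 'eef_pos': array([0.29810651, 0.6049471 , 0.23032802]), 'tool_rot': array([-0.60004993,  0.60078907,  0.37297314, -0.37401017]), 'contact_force': array([ 0.06266498,  0.46667748, -0.0968069 ]), 'torque': array([0.0223904 , 0.04575505, 0.07007417]), 'gripper_width': 1.0029435750983182} 0.0187
[[ 0.00287065 -0.99997715 -0.00612074]
 [-0.99708577 -0.00239562 -0.07625115]
 [ 0.07623474  0.00632179 -0.99706986]] [-0.02135162  0.50186819  1.54222549] [[438.92241663   0.         253.82838714]
 [  0.         438.92241663 196.88197158]
 [  0.           0.           1.        ]]
```

View pics/top.png

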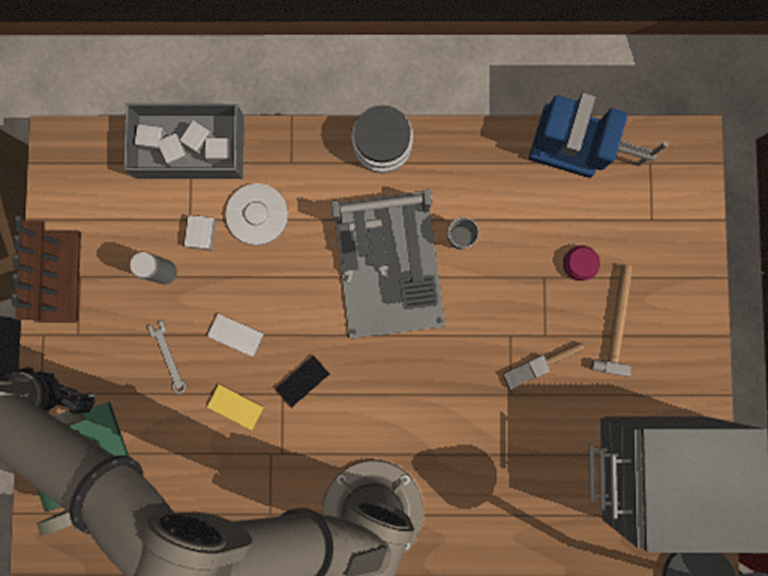

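View pics/scene.png

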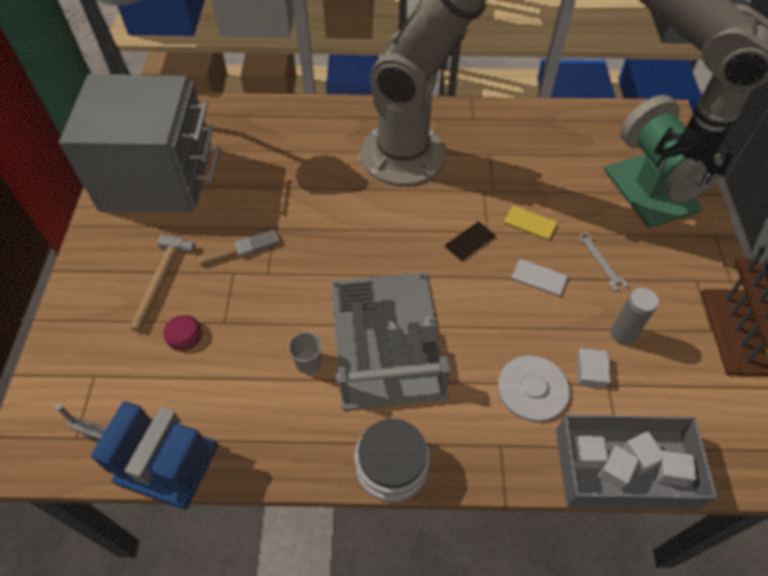

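The top view shows the aluminium blank at about (236,334), with yellow and black decoys at (235,407) and (302,380). The press is at (390,265), with its shelf toward the robot and the pad at (420,292). The scene view agrees.

```bash
python3 - <<'E'
from h import *
for n in("top","scene"):
    c=dict(np.load(n+".npz"));W=cloud(c)
    col=c["color"].astype(int);z=W[...,2]
    print(n,"bench z",np.nanmedian(z[(abs(W[...,0]-.45)<.1)&(abs(W[...,1]-.1)<.05)]))
    m=(abs(W[...,0]-.47)<.12)&(abs(W[...,1]-.34)<.12)&(col.min(2)>105)&(col.max(2)-col.min(2)<50)
    P=W[m];P=P[P[:,2]<.03]
    print("blank",len(P),np.median(P[:,2]),cv2.minAreaRect(P[:,:2].astype(np.float32)))
    m=(z>.004)&(z<.15)&(abs(W[...,0]-.63)<.25)&(abs(W[...,1]+.03)<.2)&(col.max(2)-col.min(2)<25)&(W[...,0]<.80)
    k,l,s,_=cv2.connectedComponentsWithStats(m.astype(np.uint8))
    i=1+np.argmax(s[1:,4]);P=W[l==i]
    lo=P[P[:,2]<.02]
    print("press",len(P),len(lo),cv2.minAreaRect(lo[:,:2].astype(np.float32)),cv2.minAreaRect(P[:,:2].astype(np.float32)))
    b=cv2.boxPoints(cv2.minAreaRect(lo[:,:2].astype(np.float32)));print(b)
E
```

```text
top bench z 0.0007123562417940348
blank 589 0.0096034818930953 ((0.40821799635887146, 0.3281087875366211), (0.12173590064048767, 0.06264213472604752), 66.54402160644531)
press 5630 3462 ((0.5791704654693604, -0.03696949779987335), (0.3306421935558319, 0.2297333925962448), 7.509640216827393) ((0.5789916515350342, -0.03617726266384125), (0.33061936497688293, 0.23174667358398438), 7.429104328155518)
[[ 0.40025508  0.05530566]
 [ 0.4302796  -0.17245728]
 [ 0.75808585 -0.12924466]
 [ 0.7280613   0.09851828]]
scene bench z 0.0005705897011478486
blank 496 0.010007706168870487 ((0.40595924854278564, 0.3294454514980316), (0.12245942652225494, 0.07393454760313034), 68.02034759521484)
press 5788 3570 ((0.5817987322807312, -0.037430599331855774), (0.33246082067489624, 0.23455698788166046), 7.523617744445801) ((0.5816528797149658, -0.03709253668785095), (0.3322020471096039, 0.23581381142139435), 7.712522029876709)
[[ 0.40164357  0.05707288]
 [ 0.43235523 -0.17546478]
 [ 0.7619539  -0.13193408]
 [ 0.73124224  0.10060358]]
```

```bash
cat >> h.py <<'E'
from scipy.spatial.transform import Rotation as Ro
def rot(o): q=o["tool_rot"];return Ro.from_quat([q[1],q[2],q[3],q[0]]).as_matrix()
def go(p=None,yaw=None):
    """tool-y-down target; prints rotation vec (deg, tool axes) then shift in the rotated tool frame"""
    o=get_obs();R=rot(o)
    if yaw is None: Rt=R
    else:
        best=None
        for k in (0,180):
            a=np.radians(yaw+k);x=np.array([np.cos(a),np.sin(a),0]);y=np.array([0,0,-1.]);T=np.stack([x,y,np.cross(x,y)],1)
            n=Ro.from_matrix(R.T@T).magnitude()
            if best is None or n<best: best=n;Rt=T
        print("turn",np.degrees(Ro.from_matrix(R.T@Rt).as_rotvec()).round(2))
    if p is not None: print("shift",(Rt.T@(np.array(p)-o["eef_pos"])).round(4))
    print("t",round(o["t"],2),"eef",o["eef_pos"].round(4),"F",o["contact_force"].round(1),"w",round(o["gripper_width"],3),"q",o["q"].round(2),"xyaw",np.degrees(np.arctan2(R[1,0],R[0,0])).round(2),"y",R[:,1].round(3))
E
python3 -c "
from h import *
go([.407,.328,.20],-23)
print(rot(get_obs()))"
```

```text
turn [ 7.000e-02  8.677e+01 -7.000e-02]
shift [ 0.2085  0.0304 -0.2125]
t 0.1 eef [0.2981 0.605  0.2304] F [-0.6  0.  -0.2] w 1.0 q [-1.22  0.48  0.02  1.56 -0.01  1.11 -0.08] xyaw 63.77 y [-0.001 -0.001 -1.   ]
[[ 4.41914762e-01 -6.03387395e-04 -8.97056843e-01]
 [ 8.97055650e-01 -1.46667801e-03  4.41915161e-01]
 [-1.58233958e-03 -9.99998742e-01 -1.06874591e-04]]
```

play_rows(increments=[[[0,0,0],[0,6.7,0]],[[0,0,0],[0,6.7,0]],[[0,0,0],[0,6.7,0]],[[0,0,0],[0,6.7,0]],[[0,0,0],[0,6.7,0]],[[0,0,0],[0,6.7,0]],[[0,0,0],[0,6.7,0]],[[0,0,0],[0,6.7,0]],[[0,0,0],[0,6.7,0]],[[0,0,0],[0,6.7,0]],[[0,0,0],[0,6.7,0]],[[0,0,0],[0,6.7,0]],[[0,0,0],[0,6.7,0]]], gripper=0.0854)

```text
t: 1.18
eef_pos: [0.2981, 0.6052, 0.2308]
tool_rot: [-0.692, 0.692, -0.145, 0.145]
contact_force: [0.5, -0.7, -0.8]
gripper_width: 0.998
```

```bash
python3 -c "
from h import *
go([.395,.301,.18],-23)"
```

```text
turn [ 0.06 -0.66 -0.  ]
shift [ 0.2081  0.0508 -0.2422]
t 1.18 eef [0.2981 0.6052 0.2308] F [ 0.5 -0.7 -0.8] w 0.998 q [-1.45  0.49  0.36  1.57 -0.19  1.11 -1.46] xyaw -23.66 y [-0.    -0.001 -1.   ]
```

play_rows(increments=[[[0.0208,0.0051,-0.0242],[0,0,0]],[[0.0208,0.0051,-0.0242],[0,0,0]],[[0.0208,0.0051,-0.0242],[0,0,0]],[[0.0208,0.0051,-0.0242],[0,0,0]],[[0.0208,0.0051,-0.0242],[0,0,0]],[[0.0208,0.0051,-0.0242],[0,0,0]],[[0.0208,0.0051,-0.0242],[0,0,0]],[[0.0208,0.0051,-0.0242],[0,0,0]],[[0.0208,0.0051,-0.0242],[0,0,0]],[[0.0208,0.0051,-0.0242],[0,0,0]],[[0,0,0],[0,0,0]],[[0,0,0],[0,0,0]]])

```text
t: 2.18
eef_pos: [0.3938, 0.2988, 0.18]
tool_rot: [-0.692, 0.693, -0.145, 0.144]
contact_force: [0.0, 0.0, 0.5]
gripper_width: 1.0
```

```bash
python3 - <<'E'
from h import *
o=get_obs();c=read_camera("wrist");W=cloud(c,o);save(c,"w1.png")
col=c["color"].astype(int);z=W[...,2]
print("bench",np.nanmedian(z))
m=(col.min(2)>100)&(col.max(2)-col.min(2)<45)&(z>.004)&(z<.03)
k,l,s,_=cv2.connectedComponentsWithStats(m.astype(np.uint8))
i=1+np.argmax(s[1:,4]);P=W[l==i];print(len(P),np.median(P[:,2]),s[i],cv2.minAreaRect(P[:,:2].astype(np.float32)))
go([.395,.301,.18],-23)
E
```

```text
bench 0.0005175970764561277
8281 0.010040718122193287 [ 221   59   68  130 8281] ((0.40885335206985474, 0.32941603660583496), (0.11972174048423767, 0.06005389988422394), 66.234375)
turn [-0.   -0.4  -0.02]
shift [0.0013 0.0003 0.0009]
t 2.23 eef [0.3935 0.3007 0.1803] F [-0.5 -0.5  0.3] w 1.002 q [-1.15  0.25  0.44  2.05 -0.14  0.86 -1.04] xyaw -23.4 y [-0.  0. -1.]
```

View pics/w1.png

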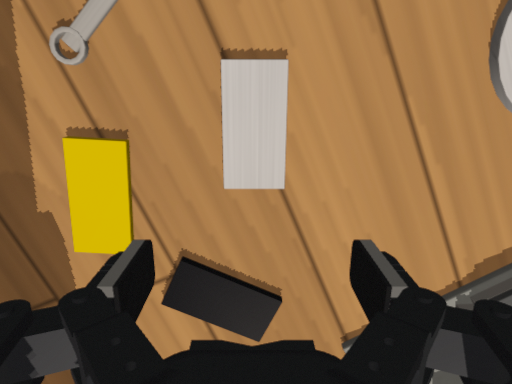

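Wrist view: the blank is at (254,124), clearly aluminium, and it measures 119.7×60.1 mm. The yellow and black decoys are clear of the fingers.

```bash
python3 -c "
from h import *
go([.396,.3001,.03],-23.77)"
```

```text
turn [-0.    0.37 -0.02]
shift [0.0026 0.1503 0.0005]
t 2.23 eef [0.3935 0.3007 0.1803] F [-0.5 -0.5  0.3] w 1.002 q [-1.15  0.25  0.44  2.05 -0.14  0.86 -1.04] xyaw -23.4 y [-0.  0. -1.]
```

play_rows(increments=[[[0.0026,0.025,0.0005],[0,0.37,0]],[[0,0.025,0],[0,0,0]],[[0,0.025,0],[0,0,0]],[[0,0.025,0],[0,0,0]],[[0,0.025,0],[0,0,0]],[[0,0.025,0],[0,0,0]],[[0,0.006,0],[0,0,0]],[[0,0.006,0],[0,0,0]],[[0,0.006,0],[0,0,0]],[[0,0.006,0],[0,0,0]],[[0,0.006,0],[0,0,0]],[[0,0.002,0],[0,0,0]],[[0,0,0],[0,0,0]],[[0,0,0],[0,0,0]]], gripper=0.075)

```text
t: 3.4
eef_pos: [0.3963, 0.3005, -0.0014]
tool_rot: [0.692, -0.692, 0.145, -0.145]
contact_force: [-1.0, -1.1, -0.8]
gripper_width: 0.877
```

```bash
python3 -c "
from h import *
go([.396,.3001,-0.003],-23.77)"
```

```text
turn [-0.03  0.07  0.01]
shift [-0.0001  0.0016 -0.0005]
t 3.4 eef [ 0.3963  0.3005 -0.0014] F [-1.  -1.1 -0.8] w 0.877 q [-1.    0.57  0.29  2.15 -0.35  0.47 -0.86] xyaw -23.7 y [ 0.  0. -1.]
```

play_rows(increments=[[[0,0.001,0],[0,0,0]],[[0,0,0],[0,0,0]],[[0,0,0],[0,0,0]],[[0,0,0],[0,0,0]],[[0,0,0],[0,0,0]],[[0,0,0],[0,0,0]],[[0,0,0],[0,0,0]],[[0,0,0],[0,0,0]]], gripper=0.05, grip_force=40)

```text
t: 4.07
eef_pos: [0.3963, 0.3006, -0.0022]
tool_rot: [0.692, -0.692, 0.145, -0.145]
contact_force: [-0.1, -0.4, 5.4]
gripper_width: 0.688
```

play_rows(increments=[[[0,-0.01,0],[0,0,0]],[[0,-0.02,0],[0,0,0]],[[0,-0.025,0],[0,0,0]],[[0,-0.025,0],[0,0,0]],[[0,-0.02,0],[0,0,0]],[[0,0,0],[0,0,0]]])

```text
t: 4.57
eef_pos: [0.3979, 0.3017, 0.1012]
tool_rot: [0.694, -0.69, 0.144, -0.146]
contact_force: [1.0, 0.6, -1.6]
gripper_width: 0.688
```

```bash
python3 -c "
from h import *
go([.458,.0025,.1],-82.5)
"
```

```text
turn [-0.37 58.77 -0.08]
shift [0.3045 0.0012 0.0205]
t 4.57 eef [0.3979 0.3017 0.1012] F [ 1.   0.6 -1.6] w 0.688 q [-1.11  0.39  0.41  2.11 -0.24  0.68 -0.95] xyaw -23.73 y [ 0.004  0.005 -1.   ]
```

play_rows(increments=[[[0,0,0],[0,6.53,0]],[[0,0,0],[0,6.53,0]],[[0,0,0],[0,6.53,0]],[[0,0,0],[0,6.53,0]],[[0,0,0],[0,6.53,0]],[[0,0,0],[0,6.53,0]],[[0,0,0],[0,6.53,0]],[[0,0,0],[0,6.53,0]],[[0,0,0],[0,6.53,0]],[[0,0,0],[0,0,0]]])

```text
t: 5.4
eef_pos: [0.3954, 0.3, 0.0967]
tool_rot: [-0.53, 0.531, -0.467, 0.467]
contact_force: [1.2, 0.1, -2.1]
gripper_width: 0.685
```

```bash
python3 -c "
from h import *
go([.439,-.0002,.1],-82.5)
"
```

```text
turn [ 0.05 -0.18  0.07]
shift [ 0.3033 -0.0033  0.004 ]
t 5.4 eef [0.3954 0.3    0.0967] F [ 1.2  0.1 -2.1] w 0.685 q [-1.31  0.45  0.67  2.13 -0.43  0.7  -1.8 ] xyaw -82.68 y [-0.001 -0.001 -1.   ]
```

play_rows(increments=[[[0.027,0,0.0004],[0,0,0]],[[0.027,0,0.0004],[0,0,0]],[[0.028,0,0.0004],[0,0,0]],[[0.028,0,0.0004],[0,0,0]],[[0.028,-0.0005,0.0004],[0,0,0]],[[0.028,-0.0005,0.0004],[0,0,0]],[[0.028,-0.0005,0.0004],[0,0,0]],[[0.028,-0.0005,0.0004],[0,0,0]],[[0.028,-0.0005,0.0004],[0,0,0]],[[0.027,-0.0005,0.0004],[0,0,0]],[[0.026,0,0],[0,0,0]],[[0,0,0],[0,0,0]],[[0,0,0],[0,0,0]]])

```text
t: 6.48
eef_pos: [0.4394, -0.001, 0.1002]
tool_rot: [-0.531, 0.532, -0.466, 0.466]
contact_force: [-0.2, 0.1, -0.9]
gripper_width: 0.688
```

```bash
python3 - <<'E'
from h import *
o=get_obs();c=read_camera("wrist");save(c,"w2.png",s=1.5)
np.savez("w2.npz",pos=o["eef_pos"],q=o["tool_rot"],**c)
W=cloud(c,o)
go([.439,-.0002,.1],-82.5)
col=c["color"].astype(int);z=W[...,2]
# press frame estimate
a=np.radians(7.5);x=np.array([np.cos(a),np.sin(a)]);y=np.array([-np.sin(a),np.cos(a)])
d=W[...,:2]-np.array([.558,.0155]);px=d@x;py=d@y
for X in (-.01,.005,.015,.02,.04,.06):
    m=(abs(px-X)<.002)&(abs(py)<.07)
    i=np.argsort(py[m]);Y=py[m][i];Z=z[m][i]
    b=np.arange(-.064,.066,.004)
    print(X,[(round(1000*(t+.002)),round(1000*np.median(Z[(Y>=t)&(Y<t+.004)]))) for t in b if ((Y>=t)&(Y<t+.004)).sum()>0])
E
```

```text
turn [ 0.03  0.09 -0.01]
shift [ 0.0004  0.0001 -0.0005]
t 6.53 eef [4.394e-01 3.000e-04 1.001e-01] F [ 0.6  0.  -2.5] w 0.686 q [-0.74  0.36  0.72  2.25 -0.39  0.65 -1.18] xyaw -82.41 y [-0.001  0.    -1.   ]
-0.01 [(-62, 10), (-58, 10), (-54, 10), (-50, 10), (-46, 22), (-42, 23), (-38, 22), (-34, 10), (-30, 10), (-26, 10), (-22, 10), (-18, 10), (-14, 10), (-10, 10), (-6, 10), (-2, 10), (2, 10), (6, 10), (10, 10), (14, 10), (18, 10), (22, 10), (26, 10), (30, 10), (34, 10), (38, 14), (42, 23), (46, 23), (50, 22), (54, 10), (58, 10), (62, 9), (66, 0)]
0.005 [(-62, 10), (-58, 9), (-54, 9), (-30, 10), (-26, 9), (-22, 10), (-18, 10), (-14, 10), (-10, 10), (-6, 9), (-2, 10), (2, 10), (6, 9), (10, 9), (14, 10), (18, 10), (22, 10), (26, 9), (30, 10), (34, 10), (54, 11), (58, 9), (62, 0), (66, 0)]
0.015 []
0.02 []
0.04 []
0.06 []
```

View pics/w2.png

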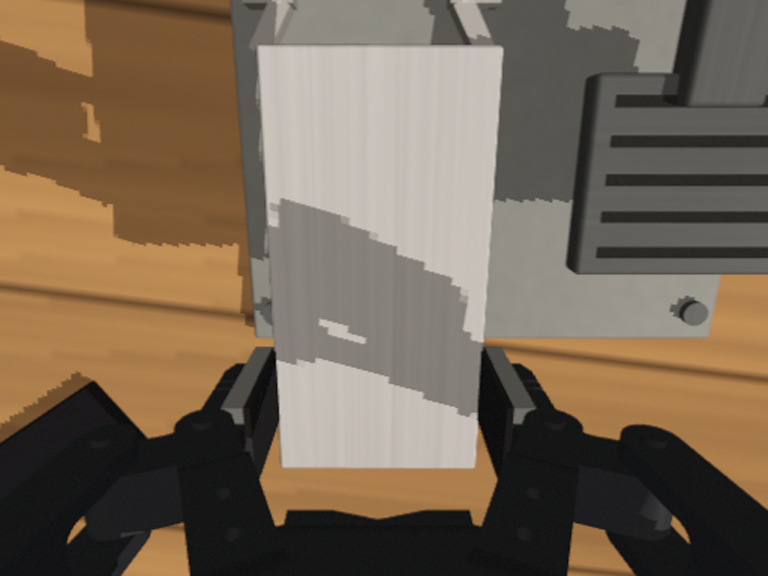

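The view shows the blank held straight, with the flare and rails ahead at about (270,20) and (475,20) and the pad at right. The slot seems 1–2 mm left of my estimate, so I'll refine it.

```bash
python3 - <<'E'
from h import *
d=dict(np.load("w2.npz"));o={"eef_pos":d["pos"],"tool_rot":d["q"]};W=cloud(d,o)
col=d["color"].astype(int);z=W[...,2]
m=(z>.085)&(z<.125)&(col.min(2)>90)
k,l,s,_=cv2.connectedComponentsWithStats(m.astype(np.uint8));i=1+np.argmax(s[1:,4]);P=W[l==i]
r=cv2.minAreaRect(P[:,:2].astype(np.float32));print("blank",len(P),np.median(P[:,2]),r)
A=np.c_[P[:,:2],np.ones(len(P))];print("plane",np.linalg.lstsq(A,P[:,2],rcond=None)[0])
a=np.radians(7.5);x=np.array([np.cos(a),np.sin(a)]);y=np.array([-np.sin(a),np.cos(a)])
D=W[...,:2]-np.array([.558,.0155]);px=D@x;py=D@y
L=[]
for X in np.arange(-.14,.0,.004):
    q=(abs(px-X)<.0025)
    pl=q&(z>.006)&(z<.013)&(py>.03)&(py<.08); be=q&(z<.004)&(py>.04)&(py<.08)
    ra=q&(z>.018)&(z<.03)&(abs(py)<.06)
    R=py[ra];Lr=R[R>0];Rr=R[R<0]
    f=lambda v,g:round(1000*g(v),1) if len(v)>5 else None
    print(round(X,3),f(py[pl],np.max),f(py[be],np.min),"rails",f(Rr,np.min),f(Rr,np.max),f(Lr,np.min),f(Lr,np.max))
# front edge
for Y in (-.14,-.12,-.1,-.07,-.06,-.05,.05):
    q=abs(py-Y)<.003
    v=px[q&(z>.006)&(z<.013)&(px<-.12)]; b=px[q&(z<.004)&(px>-.18)&(px<-.13)]
    print("front",Y,v.min() if len(v) else None,b.max() if len(b) else None)
t=(z>.055)&(z<.075)&(px<-.02)&(py<-.06);print("pad",px[t].min(),px[t].max(),py[t].max(),py[t].min(),np.median(z[t]))
E
```

```text
blank 41255 0.11217981853772988 ((0.47041594982147217, 0.0029597431421279907), (0.12070902436971664, 0.06040814891457558), 7.185207843780518)
plane [-0.00679312 -0.00055994  0.11541443]
-0.14 61.8 63.9 rails None None None None
-0.136 61.4 63.7 rails None None None None
-0.132 61.3 63.7 rails None None None None
-0.128 61.3 64.1 rails None None None None
-0.124 61.0 63.9 rails None None None None
-0.12 61.5 64.2 rails None None None None
-0.116 61.3 63.8 rails None None None None
-0.112 61.4 63.8 rails None None None None
-0.108 61.7 64.0 rails None None None None
-0.104 60.8 63.7 rails None None None None
-0.1 61.3 63.7 rails None None None None
-0.096 61.3 63.6 rails None None None None
-0.092 61.5 63.6 rails None None None None
-0.088 61.5 63.7 rails None None None None
-0.084 61.1 63.4 rails None None None None
-0.08 61.5 63.9 rails None None None None
-0.076 61.2 63.6 rails None None None None
-0.072 61.4 63.6 rails None None None None
-0.068 61.1 63.6 rails None None None None
-0.064 61.3 63.8 rails None None None None
-0.06 61.5 63.7 rails None None None None
-0.056 61.3 63.5 
[... 323 characters left out ...]
ne
-0.024 61.1 63.7 rails None None None None
-0.02 61.4 63.6 rails None None None None
-0.016 61.2 63.8 rails -48.0 -38.1 40.5 51.2
-0.012 61.4 63.4 rails -47.1 -36.1 38.5 50.4
-0.008 61.0 63.7 rails -45.2 -33.6 36.5 47.6
-0.004 61.4 63.6 rails -43.3 -31.4 33.6 45.5
front -0.14 -0.14905218305683424 -0.15386798832531576
front -0.12 -0.14919402695930029 -0.15305810907121908
front -0.1 -0.14889623144371866 -0.1529576612836151
front -0.07 -0.14877473021736878 -0.15329322768441608
front -0.06 -0.14927801939278407 -0.1530863215307121
front -0.05 None None
front 0.05 -0.1485406937240316 None
pad -0.09986618226933869 -0.02001741864510451 -0.07287497868384248 -0.14604017687580506 0.06644445104826024
```

play_rows(increments=[[[-0.0023,0.015,0],[0,-0.3,0]],[[0,0.02,0],[0,0,0]],[[0,0.02,0],[0,0,0]],[[0,0.015,0],[0,0,0]],[[0,0.01,0],[0,0,0]],[[0,0.006,0],[0,0,0]],[[0,0.004,0],[0,0,0]],[[0,0,0],[0,0,0]],[[0,0,0],[0,0,0]],[[0,0,0],[0,0,0]]])

```text
t: 7.37
eef_pos: [0.4398, 0.003, 0.0108]
tool_rot: [0.533, -0.533, 0.464, -0.465]
contact_force: [-0.1, 0.4, -1.5]
gripper_width: 0.686
```

```bash
cat > lat.py <<'E'
from h import *
a=np.radians(7.5);ex=np.array([np.cos(a),np.sin(a)]);ey=np.array([-np.sin(a),np.cos(a)]);O=np.array([.5583,.0169])
def tip(n=1):
    o=get_obs();d=o["eef_pos"][:2]-O;print("tcp in press",(d@ex).round(4),(d@ey).round(4))
E
python3 - <<'E'
from lat import *
o=get_obs();c=read_camera("wrist");W=cloud(c,o);np.savez("w3.npz",pos=o["eef_pos"],q=o["tool_rot"],**c);tip();go()
D=W[...,:2]-O;px=D@ex;py=D@ey;z=W[...,2];col=c["color"].astype(int)
m=(z>.016)&(z<.027)&(px<-.02)&(abs(py)<.037)
k,l,s,_=cv2.connectedComponentsWithStats(m.astype(np.uint8));i=1+np.argmax(s[1:,4]);P=np.c_[px[l==i],py[l==i]];r=cv2.minAreaRect(P.astype(np.float32));print(len(P),np.median(z[l==i]),r)
for X in np.arange(-.08,-.02,.01):
    q=(abs(px-X)<.002)&(l==i);print(round(X,3),(py[q].min()*1e3).round(1),(py[q].max()*1e3).round(1))
for X in np.arange(-.018,.0,.004):
    q=(abs(px-X)<.0025)&(z>.018)&(z<.03)&(abs(py)<.06);R=py[q];print("rail",X,(1e3*np.array([R[R<0].min(),R[R<0].max(),R[R>0].min(),R[R>0].max()])).round(1))
E
```

```text
tcp in press -0.1192 0.0017
t 7.42 eef [0.4399 0.003  0.0108] F [ 0.3 -0.1 -0.7] w 0.685 q [-0.56  0.53  0.51  2.28 -0.59  0.45 -1.  ] xyaw -82.15 y [ 0.001  0.    -1.   ]
41668 0.022813668540393628 ((-0.08770184218883514, 0.001833900809288025), (0.1212926134467125, 0.07130349427461624), 1.4774082899093628)
-0.08 -28.1 31.8
-0.07 -28.5 31.8
-0.06 -28.4 31.9
-0.05 -28.1 32.1
-0.04 -28.2 32.0
-0.03 -28.4 31.7
rail -0.018 [-49.2 -41.5  41.1  46.9]Traceback (most recent call last):
  File "<stdin>", line 9, in <module>
    return umr_minimum(a, axis, None, out, keepdims, initial, where)
ValueError: zero-size array to reduction operation minimum which has no identity
```

```bash
python3 - <<'E'
from lat import *
for f in("w2.npz","w3.npz"):
    d=dict(np.load(f));W=cloud(d,{"eef_pos":d["pos"],"tool_rot":d["q"]})
    D=W[...,:2]-O;px=D@ex;py=D@ey;z=W[...,2]
    E=[];F=[]
    for X in np.arange(-.13,-.03,.005):
        q=abs(px-X)<.0025
        v=py[q&(z>.006)&(z<.013)&(py>.03)&(py<.08)];b=py[q&(z<.004)&(py>.04)&(py<.08)]
        if len(v)>5 and len(b)>5:E.append((v.max(),b.min()))
    print(f,d["pos"],len(E),np.mean(E,0) if E else 0)
    t=(z>.062)&(z<.07)&(px<-.04)&(py<-.06);print("pad",px[t].min(),py[t].max())
    q=(z>.006)&(z<.013)&(px<-.12)&(py<-.06);print("front",np.percentile(px[q],.2))
    q=(z>.018)&(z<.03)&(abs(px+.012)<.009)&(abs(py)<.07);R=np.c_[px[q],py[q]]*1e3
    for s in(-1,1):
        S=R[R[:,1]*s>35];print("rail",s,len(S),S[:,0].min() if len(S) else 0)
save(d,"w3.png",s=1.5)
for i in range(5): tip()
E
```

```text
w2.npz [ 0.43942297 -0.00100053  0.10021915] 20 [0.05994369 0.0623906 ]
pad -0.10034635239685886 -0.07424492165433909
front -0.14962245039402688
rail -1 381 -15.831827046329238
rail 1 388 -17.90944607259338
w3.npz [0.43984928 0.00303637 0.01079476] 20 [0.05973393 0.06300687]
pad -0.10761416048778473 -0.060227862571568355
front -0.1499486826624772
rail -1 123 -20.839841751362883
rail 1 89 -20.585933430158207
tcp in press -0.1192 0.0017
tcp in press -0.1192 0.0017
tcp in press -0.1192 0.0017
tcp in press -0.1192 0.0017
tcp in press -0.1192 0.0017
```

View pics/w3.png

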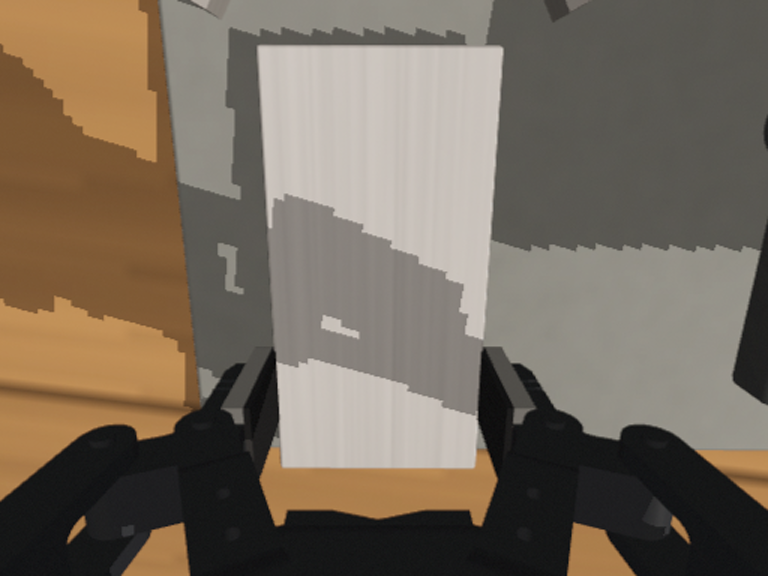

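Relative to the plate edges, the blank is aligned in yaw but 1.7 mm to the left and 2.8 mm above the floor. I'll correct both and then feed it in.

play_rows(increments=[[[0.0017,0.002,0],[0,0,0]],[[0,0,0],[0,0,0]],[[0,0,0.006],[0,0,0]],[[0,0,0.006],[0,0,0]],[[0,0,0.005],[0,0,0]],[[0,0,0.005],[0,0,0]],[[0,0,0.004],[0,0,0]],[[0,0,0.004],[0,0,0]],[[0,0,0.003],[0,0,0]],[[0,0,0.003],[0,0,0]],[[0,0,0.003],[0,0,0]],[[0,0,0],[0,0,0]]])

```text
t: 8.42
eef_pos: [0.479, 0.0065, 0.0083]
tool_rot: [0.533, -0.533, 0.464, -0.465]
contact_force: [0.1, 0.6, -0.5]
gripper_width: 0.689
```

```bash
python3 -c "
from lat import *
tip();go()"
```

```text
tcp in press -0.0799 0.0001
t 8.42 eef [0.479  0.0065 0.0083] F [ 0.1  0.6 -0.5] w 0.689 q [-0.55  0.58  0.51  2.2  -0.59  0.5  -1.02] xyaw -82.16 y [ 0.001 -0.    -1.   ]
```

play_rows(increments=[[[0,0,0.004],[0,0,0]],[[0,0,0.004],[0,0,0]],[[0,0,0.004],[0,0,0]],[[0,0,0.004],[0,0,0]],[[0,0,0.004],[0,0,0]],[[0,0,0],[0,0,0]]])

```text
t: 8.92
eef_pos: [0.4994, 0.0094, 0.0084]
tool_rot: [0.533, -0.533, 0.464, -0.465]
contact_force: [0.7, -0.0, -0.8]
gripper_width: 0.684
```

play_rows(increments=[[[0,0,0.004],[0,0,0]],[[0,0,0.004],[0,0,0]],[[0,0,0.004],[0,0,0]],[[0,0,0.004],[0,0,0]],[[0,0,0.004],[0,0,0]],[[0,0,0],[0,0,0]]])

```text
t: 9.42
eef_pos: [0.5191, 0.0121, 0.0084]
tool_rot: [0.533, -0.533, 0.464, -0.465]
contact_force: [0.1, 0.6, -2.5]
gripper_width: 0.691
```

```bash
python3 - <<'E'
from lat import *
tip();go()
o=get_obs();c=read_camera("wrist");save(c,"w4.png",s=1.5);W=cloud(c,o)
E
```

```text
tcp in press -0.0395 0.0003
t 9.42 eef [0.5191 0.0121 0.0084] F [ 0.1  0.6 -2.5] w 0.691 q [-0.55  0.62  0.52  2.11 -0.58  0.56 -1.04] xyaw -82.15 y [ 0.001 -0.    -1.   ]
```

View pics/w4.png

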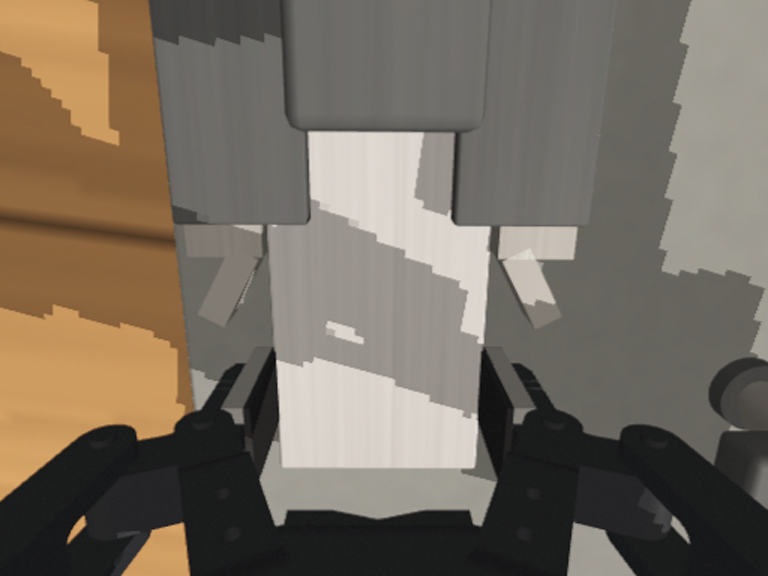

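The blank runs straight under both keepers (about (380,180)), with the fingers short of the flares. Next I'll release, back off, close and push from behind.

play_rows(increments=[[[0,0,0],[0,0,0]],[[0,0,0],[0,0,0]],[[0,0,0],[0,0,0]],[[0,0,0],[0,0,0]],[[0,0,0],[0,0,0]],[[0,-0.01,0],[0,0,0]],[[0,-0.015,0],[0,0,0]],[[0,-0.015,0],[0,0,0]],[[0,0,-0.015],[0,0,0]],[[0,0,-0.02],[0,0,0]],[[0,0,-0.02],[0,0,0]],[[0,0,0],[0,0,0]]], gripper=0.075)

```text
t: 10.47
eef_pos: [0.4589, 0.0036, 0.0485]
tool_rot: [-0.532, 0.533, -0.466, 0.464]
contact_force: [-1.0, -0.0, -0.0]
gripper_width: 0.88
```

play_rows(increments=[[[0,0,0],[0,0,0]],[[0,0,0],[0,0,0]],[[0,0,0],[0,0,0]],[[0,0,0],[0,0,0]],[[0,0,0],[0,0,0]],[[0,0,0],[0,0,0]],[[0,0,0],[0,0,0]],[[0,0,0],[0,0,0]],[[0,0,0],[0,0,0]],[[0,0,0],[0,0,0]]], gripper=0)

```text
t: 11.3
eef_pos: [0.4634, 0.0043, 0.0483]
tool_rot: [-0.533, 0.533, -0.465, 0.465]
contact_force: [-1.0, -0.1, -0.5]
gripper_width: -0.005
```

```bash
python3 - <<'E'
from lat import *
tip();go()
o=get_obs();c=read_camera("wrist");W=cloud(c,o)
D=W[...,:2]-O;px=D@ex;py=D@ey;z=W[...,2];col=c["color"].astype(int)
m=(z>.0165)&(z<.025)&(px<-.02)&(abs(py)<.034)
k,l,s,_=cv2.connectedComponentsWithStats(m.astype(np.uint8));i=1+np.argmax(s[1:,4]);q=l==i
print(s[i],np.median(z[q]),"rear",np.percentile(px[q],1),px[q].min())
for X in (-.06,-.05,-.04,-.03,-.02):
    u=q&(abs(px-X)<.002);print(X,(py[u].min()*1e3).round(1),(py[u].max()*1e3).round(1)) if u.sum() else 0
E
```

```text
tcp in press -0.0957 -0.0001
t 11.3 eef [0.4634 0.0043 0.0483] F [-1.  -0.1 -0.5] w -0.005 q [-0.63  0.49  0.6   2.22 -0.52  0.57 -1.07] xyaw -82.17 y [-0. -0. -1.]
[  191    77   122    97 11228] 0.02006135736346739 rear -0.06812660904499904 -0.06892740343262575
-0.06 -29.6 30.3
-0.05 -29.7 29.9
-0.04 -29.6 30.0
-0.03 -29.6 30.1
-0.02 -29.4 30.1
```

play_rows(increments=[[[0,0.015,0],[0,0,0]],[[0,0.014,0],[0,0,0]],[[0,0.006,0],[0,0,0]],[[0,0,0],[0,0,0]],[[0,0,0.005],[0,0,0]],[[0,0,0.005],[0,0,0]],[[0,0,0.005],[0,0,0]],[[0,0,0.004],[0,0,0]],[[0,0,0.004],[0,0,0]],[[0,0,0.004],[0,0,0]],[[0,0,0.004],[0,0,0]],[[0,0,0.004],[0,0,0]],[[0,0,0.004],[0,0,0]],[[0,0,0.004],[0,0,0]],[[0,0,0.004],[0,0,0]],[[0,0,0.004],[0,0,0]],[[0,0,0],[0,0,0]]])

```text
t: 12.77
eef_pos: [0.5153, 0.0115, 0.0134]
tool_rot: [0.533, -0.533, 0.464, -0.465]
contact_force: [-0.5, 0.0, 0.5]
gripper_width: 0.0
```

play_rows(increments=[[[0,0,0.003],[0,0,0]],[[0,0,0.003],[0,0,0]],[[0,0,0.002],[0,0,0]],[[0,0,0],[0,0,0]]])

```text
t: 13.1
eef_pos: [0.5226, 0.0126, 0.0133]
tool_rot: [0.533, -0.533, 0.464, -0.465]
contact_force: [-0.0, -0.8, -0.3]
gripper_width: -0.001
```

```bash
cat > rear.py <<'E'
from lat import *
tip();go()
o=get_obs();c=read_camera("wrist");W=cloud(c,o)
D=W[...,:2]-O;px=D@ex;py=D@ey;z=W[...,2]
m=(z>.0165)&(z<.025)&(px<.005)&(abs(py)<.032)
k,l,s,_=cv2.connectedComponentsWithStats(m.astype(np.uint8));i=1+np.argmax(s[1:,4]);q=l==i
print(s[i],np.median(z[q]),"rear",[np.percentile(px[q&(abs(py-Y)<.004)],2).round(4) for Y in(-.024,-.016,-.008,0,.008,.016,.024) if (q&(abs(py-Y)<.004)).any()])
E
python3 rear.py
```

```text
tcp in press -0.036 0.0004
t 13.1 eef [0.5226 0.0126 0.0133] F [-0.  -0.8 -0.3] w -0.001 q [-0.56  0.62  0.53  2.1  -0.58  0.57 -1.04] xyaw -82.15 y [ 0.001 -0.    -1.   ]
[ 175  161  148   74 9209] 0.02008329236315242 rear [np.float64(-0.0237), np.float64(-0.0238), np.float64(-0.0246), np.float64(-0.0252), np.float64(-0.0251), np.float64(-0.0239), np.float64(-0.0238)]
```

play_rows(increments=[[[0,0,0.002],[0,0,0]],[[0,0,0.002],[0,0,0]],[[0,0,0.002],[0,0,0]],[[0,0,0.001],[0,0,0]],[[0,0,0.001],[0,0,0]],[[0,0,0],[0,0,0]]])

```text
t: 13.65
eef_pos: [0.5301, 0.0135, 0.0133]
tool_rot: [0.533, -0.533, 0.465, -0.465]
contact_force: [0.1, 0.4, -0.5]
gripper_width: -0.0
```

play_rows(increments=[[[0,0,0.0005],[0,0,0]],[[0,0,0.0005],[0,0,0]],[[0,0,0],[0,0,0]]])

```text
t: 13.9
eef_pos: [0.5308, 0.0136, 0.0133]
tool_rot: [-0.533, 0.533, -0.465, 0.465]
contact_force: [-0.7, -0.8, 0.8]
gripper_width: -0.001
```

play_rows(increments=[[[0,0,0.0005],[0,0,0]],[[0,0,0],[0,0,0]]])

```text
t: 14.07
eef_pos: [0.5313, 0.0137, 0.0133]
tool_rot: [0.533, -0.533, 0.465, -0.465]
contact_force: [-0.2, -0.8, -0.3]
gripper_width: 0.001
```

```bash
python3 rear.py
```

```text
tcp in press -0.0271 0.0003
t 14.07 eef [0.5313 0.0137 0.0133] F [-0.2 -0.8 -0.3] w 0.001 q [-0.56  0.63  0.53  2.08 -0.58  0.58 -1.05] xyaw -82.17 y [ 0.  0. -1.]
[ 176  182  145   53 6401] 0.020109048008002457 rear [np.float64(-0.0156), np.float64(-0.0157), np.float64(-0.0161), np.float64(-0.0165), np.float64(-0.0163), np.float64(-0.0154), np.float64(-0.0154)]
```

Rear end is at about -15.5 mm and there's no stop force yet, so I'll feel for it in half-millimetre steps.

play_rows(increments=[[[0,0,0.0005],[0,0,0]],[[0,0,0],[0,0,0]]])

```text
t: 14.28
eef_pos: [0.5319, 0.0137, 0.0133]
tool_rot: [0.533, -0.533, 0.465, -0.465]
contact_force: [0.4, -0.4, 0.3]
gripper_width: 0.001
```

play_rows(increments=[[[0,0,0.0005],[0,0,0]],[[0,0,0],[0,0,0]]])

```text
t: 14.45
eef_pos: [0.5321, 0.0138, 0.0133]
tool_rot: [-0.533, 0.533, -0.465, 0.465]
contact_force: [-2.5, -0.6, 0.8]
gripper_width: -0.001
```

play_rows(increments=[[[0,0,0.0005],[0,0,0]],[[0,0,0],[0,0,0]]])

```text
t: 14.62
eef_pos: [0.5321, 0.0138, 0.0132]
tool_rot: [-0.533, 0.533, -0.465, 0.464]
contact_force: [-3.8, -0.7, 2.9]
gripper_width: 0.004
```

play_rows(increments=[[[0,0,0.001],[0,0,0]],[[0,0,0],[0,0,0]],[[0,0,0],[0,0,0]]])

```text
t: 14.87
eef_pos: [0.5322, 0.0138, 0.013]
tool_rot: [-0.532, 0.534, -0.466, 0.464]
contact_force: [-6.0, -1.1, 4.5]
gripper_width: 0.002
```

play_rows(increments=[[[0,0,-0.004],[0,0,0]],[[0,0,-0.01],[0,0,0]],[[0,0,-0.015],[0,0,0]],[[0,-0.02,-0.01],[0,0,0]],[[0,-0.03,0],[0,0,0]],[[0,-0.03,0],[0,0,0]],[[0,-0.03,0],[0,0,0]],[[0,0,0],[0,0,0]]])

```text
t: 15.53
eef_pos: [0.4983, 0.0085, 0.1279]
tool_rot: [0.535, -0.53, 0.463, -0.467]
contact_force: [0.9, 0.0, -0.1]
gripper_width: 0.004
```

```bash
sed -i '$a save(c,"w5.png",s=1.5)' rear.py; python3 rear.py; python3 - <<'E'
from lat import *
p=O+ex*-.070+ey*-.115
go([*p,.122],None)
E
```

```text
tcp in press -0.0606 -0.0005
t 15.53 eef [0.4983 0.0085 0.1279] F [ 0.9  0.  -0.1] w 0.004 q [-0.73  0.4   0.73  2.11 -0.39  0.76 -1.19] xyaw -82.22 y [ 0.009  0.002 -1.   ]
[ 208   96   84   28 2278] 0.020069666378051097 rear [np.float64(-0.0147), np.float64(-0.0147), np.float64(-0.0147), np.float64(-0.0148), np.float64(-0.0148), np.float64(-0.0148), np.float64(-0.0149)]
shift [ 0.1151  0.0037 -0.0091]
t 15.58 eef [0.4972 0.009  0.1259] F [ 0.1 -0.4  1. ] w 0.001 q [-0.73  0.4   0.73  2.11 -0.39  0.76 -1.19] xyaw -82.17 y [ 0.007  0.002 -1.   ]
```

View pics/w5.png

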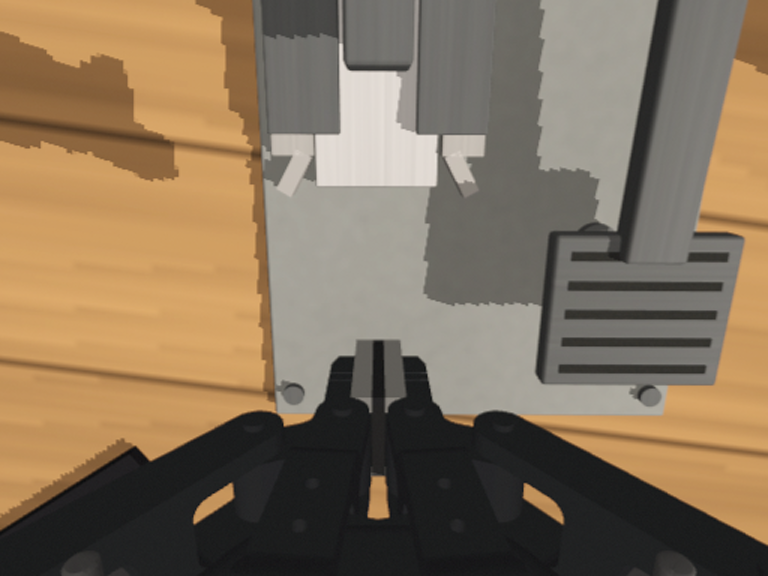

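The blank is home: rear edge at -14.8 mm along its full width, square between the rails (pixels 316–437, row 185). Next, over to the pad.

play_rows(increments=[[[0.025,0,-0.004],[0,0,0]],[[0.03,0,-0.004],[0,0,0]],[[0.03,0,-0.004],[0,0,0]],[[0.03,0,-0.002],[0,0,0]],[[0,0.02,0],[0,0,0]],[[0,0.015,0],[0,0,0]],[[0,0,0],[0,0,0]],[[0,0,0],[0,0,0]]])

```text
t: 16.25
eef_pos: [0.4958, -0.1071, 0.0873]
tool_rot: [-0.532, 0.533, -0.465, 0.464]
contact_force: [-0.4, 0.6, -0.5]
gripper_width: 0.005
```

```bash
python3 - <<'E'
from lat import *
tip();go()
c=read_camera("scene");W=cloud(c);D=W[...,:2]-O;px=D@ex;py=D@ey;z=W[...,2]
q=(px>-.09)&(px<-.04)&(py<-.08)&(py>-.15)&(z>.03)&(z<.075);print(q.sum(),np.median(z[q]) if q.any() else 0)
E
```

```text
tcp in press -0.0781 -0.1148
t 16.25 eef [ 0.4958 -0.1071  0.0873] F [-0.4  0.6 -0.5] w 0.005 q [-0.44  0.48  0.67  2.11 -0.46  0.7  -0.9 ] xyaw -82.19 y [-0.002 -0.    -1.   ]
241 0.06631878935106196
```

play_rows(increments=[[[0,0.006,0],[0,0,0]],[[0,0.006,0],[0,0,0]],[[0,0.004,0],[0,0,0]],[[0,0.003,0],[0,0,0]],[[0,0.002,0],[0,0,0]],[[0,0.002,0],[0,0,0]],[[0,0.002,0],[0,0,0]],[[0,0.002,0],[0,0,0]],[[0,0,0],[0,0,0]]])

```text
t: 17.05
eef_pos: [0.4973, -0.107, 0.0615]
tool_rot: [0.533, -0.533, 0.465, -0.465]
contact_force: [-0.7, 0.3, 6.9]
gripper_width: -0.004
```

play_rows(increments=[[[0,0.002,0],[0,0,0]],[[0,0.002,0],[0,0,0]],[[0,0.002,0],[0,0,0]],[[0,0,0],[0,0,0]]])

```text
t: 17.38
eef_pos: [0.498, -0.1069, 0.0558]
tool_rot: [0.534, -0.532, 0.464, -0.465]
contact_force: [-0.9, 2.2, 9.1]
gripper_width: -0.003
```

play_rows(increments=[[[0,0.0015,0],[0,0,0]],[[0,0,0],[0,0,0]]])

```text
t: 17.55
eef_pos: [0.4982, -0.1069, 0.0545]
tool_rot: [0.534, -0.532, 0.464, -0.465]
contact_force: [0.1, 1.7, 7.9]
gripper_width: 0.002
```

play_rows(increments=[[[0,0.001,0],[0,0,0]],[[0,0.001,0],[0,0,0]],[[0,0,0],[0,0,0]]])

```text
t: 17.8
eef_pos: [0.4984, -0.1069, 0.0526]
tool_rot: [0.534, -0.532, 0.464, -0.465]
contact_force: [0.2, 2.0, 9.0]
gripper_width: 0.004
```

play_rows(increments=[[[0,0.001,0],[0,0,0]],[[0,0.001,0],[0,0,0]],[[0,0,0],[0,0,0]]])

```text
t: 18.05
eef_pos: [0.4987, -0.1068, 0.0507]
tool_rot: [0.534, -0.532, 0.464, -0.465]
contact_force: [0.1, 2.2, 8.9]
gripper_width: -0.002
```

play_rows(increments=[[[0,0.001,0],[0,0,0]],[[0,0,0],[0,0,0]]])

```text
t: 18.22
eef_pos: [0.4988, -0.1068, 0.0498]
tool_rot: [0.534, -0.532, 0.464, -0.465]
contact_force: [-0.1, 2.6, 9.8]
gripper_width: 0.0
```

play_rows(increments=[[[0,0.001,0],[0,0,0]],[[0,0,0],[0,0,0]]])

```text
t: 18.38
eef_pos: [0.499, -0.1068, 0.0489]
tool_rot: [0.534, -0.532, 0.464, -0.465]
contact_force: [-0.1, 2.1, 9.6]
gripper_width: -0.001
```

play_rows(increments=[[[0,0.001,0],[0,0,0]],[[0,0,0],[0,0,0]]])

```text
t: 18.55
eef_pos: [0.4991, -0.1068, 0.0479]
tool_rot: [0.534, -0.532, 0.464, -0.465]
contact_force: [1.2, 3.1, 9.9]
gripper_width: 0.004
```

play_rows(increments=[[[0,0.001,0],[0,0,0]],[[0,0,0],[0,0,0]]])

```text
t: 18.72
eef_pos: [0.4993, -0.1068, 0.047]
tool_rot: [0.534, -0.532, 0.464, -0.466]
contact_force: [1.1, 2.6, 10.0]
gripper_width: -0.001
```

play_rows(increments=[[[0,0.001,0],[0,0,0]],[[0,0,0],[0,0,0]]])

```text
t: 18.88
eef_pos: [0.4995, -0.1067, 0.046]
tool_rot: [0.534, -0.532, 0.464, -0.466]
contact_force: [0.9, 3.2, 10.4]
gripper_width: 0.0
```

play_rows(increments=[[[0,0.001,0],[0,0,0]],[[0,0,0],[0,0,0]]])

```text
t: 19.05
eef_pos: [0.4996, -0.1067, 0.0451]
tool_rot: [0.534, -0.532, 0.463, -0.466]
contact_force: [1.2, 2.4, 10.3]
gripper_width: 0.002
```

play_rows(increments=[[[0,0.001,0],[0,0,0]],[[0,0,0],[0,0,0]]])

```text
t: 19.22
eef_pos: [0.4998, -0.1067, 0.0443]
tool_rot: [0.534, -0.532, 0.463, -0.466]
contact_force: [0.5, 3.2, 12.9]
gripper_width: -0.002
```

play_rows(increments=[[[0,0.001,0],[0,0,0]],[[0,0,0],[0,0,0]]])

```text
t: 19.38
eef_pos: [0.4999, -0.1067, 0.0439]
tool_rot: [0.535, -0.531, 0.464, -0.466]
contact_force: [-0.8, 4.0, 21.1]
gripper_width: 0.002
```

play_rows(increments=[[[0,0.001,0],[0,0,0]],[[0,0,0],[0,0,0]]])

```text
t: 19.55
eef_pos: [0.5, -0.1067, 0.0436]
tool_rot: [0.535, -0.531, 0.464, -0.466]
contact_force: [-3.8, 4.9, 31.0]
gripper_width: -0.0
```

play_rows(increments=[[[0,0.001,0],[0,0,0]],[[0,0,0],[0,0,0]]])

```text
t: 19.72
eef_pos: [0.5, -0.1067, 0.0433]
tool_rot: [0.535, -0.531, 0.464, -0.466]
contact_force: [-6.8, 6.2, 41.8]
gripper_width: 0.002
```

The bolt has been met at z ≈ 0.044. I'll ease to about 10–15 N over the spring and hold.

play_rows(increments=[[[0,-0.001,0],[0,0,0]],[[0,-0.0005,0],[0,0,0]],[[0,0,0],[0,0,0]],[[0,0,0],[0,0,0]],[[0,0,0],[0,0,0]],[[0,0,0],[0,0,0]],[[0,0,0],[0,0,0]]])

```text
t: 20.3
eef_pos: [0.4999, -0.1067, 0.0437]
tool_rot: [0.535, -0.531, 0.464, -0.466]
contact_force: [-1.0, 3.8, 24.0]
gripper_width: 0.001
```

play_rows(increments=[[[0,0,0],[0,0,0]],[[0,0,0],[0,0,0]],[[0,0,0],[0,0,0]],[[0,0,0],[0,0,0]],[[0,0,0],[0,0,0]],[[0,0,0],[0,0,0]],[[0,0,0],[0,0,0]],[[0,0,0],[0,0,0]],[[0,0,0],[0,0,0]],[[0,0,0],[0,0,0]],[[0,0,0],[0,0,0]],[[0,0,0],[0,0,0]],[[0,0,0],[0,0,0]],[[0,0,0],[0,0,0]]])

```text
t: 21.47
eef_pos: [0.4999, -0.1067, 0.0435]
tool_rot: [0.535, -0.531, 0.464, -0.466]
contact_force: [-2.0, 3.2, 22.3]
gripper_width: -0.001
```

play_rows(increments=[[[0,-0.002,0],[0,0,0]],[[0,-0.003,0],[0,0,0]],[[0,-0.003,0],[0,0,0]],[[0,-0.003,0],[0,0,0]],[[0,-0.003,0],[0,0,0]],[[0,-0.003,0],[0,0,0]],[[0,-0.003,0],[0,0,0]],[[0,-0.003,0],[0,0,0]],[[0,-0.004,0],[0,0,0]],[[0,-0.01,0],[0,0,0]],[[0,-0.02,0],[0,0,0]],[[0,-0.03,0],[0,0,0]],[[0,-0.02,-0.01],[0,0,0]],[[-0.025,0,0],[0,0,0]],[[-0.03,0,0],[0,0,0]],[[-0.03,0,0],[0,0,0]],[[-0.02,0,0],[0,0,0]],[[0,0,0],[0,0,0]],[[0,0,0],[0,0,0]]])

```text
t: 23.05
eef_pos: [0.4728, -0.0035, 0.1487]
tool_rot: [0.534, -0.533, 0.464, -0.464]
contact_force: [0.4, 0.3, 1.2]
gripper_width: 0.001
```

```bash
sed -i 's/w5.png/w6.png/' rear.py; cat >> rear.py <<'E'
t=(z>.03)&(z<.08)&(px>-.09)&(px<-.05)&(py<-.085)&(py>-.145);print("pad z",t.sum(),np.median(z[t]))
E
python3 rear.py
```

```text
tcp in press -0.0874 -0.009
t 23.05 eef [ 0.4728 -0.0035  0.1487] F [0.4 0.3 1.2] w 0.001 q [-0.77  0.32  0.77  2.14 -0.32  0.79 -1.22] xyaw -82.01 y [ 0.  0. -1.]
[ 199   57   80   29 2186] 0.02000086953804575 rear [np.float64(-0.0152), np.float64(-0.0153), np.float64(-0.0153), np.float64(-0.0154), np.float64(-0.0154), np.float64(-0.0155), np.float64(-0.0156)]
pad z 4848 0.06644434831894987
```

View pics/w6.png

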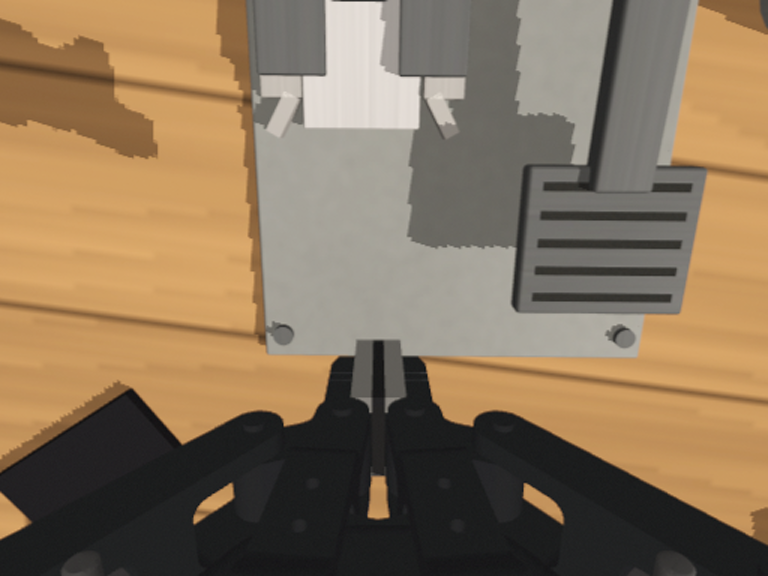

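The blank is still home: its rear reads -15.3 mm, within measurement noise of the earlier -14.8. The pad is back up at z = 66.4 mm and the arm is clear.

```bash
python3 -c "
from station import hand_in
print(hand_in())"
```

```text
the job is handed in; nothing more can be done
None
```

The blank is home in the slot, the treadle was pressed to its stop bolt and let back up, and the job is handed in after about 23 s of robot time. No verdict was reported.

- **Blank:** I gripped it near its rear end and fed it under the keeper strips. I then let go and pushed it from behind with shut fingers until it met the end stop at about 6 N. Its rear edge then measured 14.8 mm in front of the mouth, where 15 mm is home, and it lay square in the slot.
- **Treadle:** I lowered it in small steps and met the bolt after about 22 mm of travel. I overshot a little there, to about 42 N for a moment, which is under the 60 N limit but more than the gentle lean asked for. I eased to about 22–24 N, roughly 12 N above the spring, held that for more than 1.5 s and raised it slowly.
- **Last checks:** The pad is back up at 66.4 mm and the arm is clear of everything, with only sensor noise on the force reading. The rear edge now reads 15.2–15.6 mm, about 0.5 mm different from before. That is within camera and pose noise and well inside the 2.5 mm tolerance.
- **Bystanders:** I didn't re-measure them at the end, but the arm stayed away from all of them throughout.

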